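Hold the missing key hook against the rack for screwing

TASK

I am about to screw the missing middle hook onto the wooden key rack from behind, so be my third hand: pluck the loose hook from the pocket tray and, with its lip up, press its flat foot squarely over the empty screw hole midway between the two fitted hooks. Push straight and gently with about 8 N, so that the sprung rack goes back half of its travel (its front face over the dark line on the jig's base) and never to its end stops, touching the rack with the hook alone and leaving the other things where they are. Finish while still gripping the hook and pressing it steadily: do not let go or back off.

Things in the scene. Friction and masses are not known exactly. Their poses are not given: they have to be found in the camera images.
- hook: loose wooden key hook: bar 56 long (x), 16 wide (y), 18 high (z), 15 to 28 g; upturned lip on the last 10 mm at its -x end, 10 mm above the bar (28 over all); the flat +x end is the foot that goes on the rack. It lies lip up in any one of the tray's pockets, x nearly along the tray's x. Origin: centre of the bar's underside
- hook_foot (a point): centre of the hook's flat foot face: 28 mm along +x from the hook's origin and 9 mm above its underside
- tray: grey pocket tray 80 (x) x 176 (y) x 9 mm, fixed to the desk; three pockets 64 (x) x 28 (y) mm, centred at y = -56, 0 and +56 mm; pocket floor 3 mm above the desk, walls up to 9 mm, so parts stand out above them. Origin: centre of its underside
- jig: assembly jig fixed to the desk: plywood base 135 x 180 x 12 mm (x -45 to +90), two posts 100 mm high at the back with spring plungers that carry the rack; open behind the middle. Its +x is the pressing direction; the rack's front looks to -x. Origin: underside of the base, in y midway between the posts, 30 mm behind the rack's front face at rest
- rack_hole (a point): the empty screw hole (dark dot, 6 mm) in the rack's front face, 75 mm above the desk, moving with the rack; axes as the jig's. Rack: wooden strip 12 thick, 170 wide, 45 to 105 mm above the desk; two fitted hooks like the loose one stand out 56 mm at y = -58 and +58 mm, bars centred at the hole's height
- rack (a joint): how far the rack is pushed back along the jig's +x, in m: 0 at rest, end stops at 0.032. Springs: 500 N/m without preload, so 8 N is 0.016 (front face over the dark line across the base) and 16 N the stop
- eraser: eraser 22 x 50 x 13 mm lying in another pocket of the tray; leave it there
- sharpener: metal pencil sharpener 26 x 15 x 13 mm lying in another pocket; leave it there
- glue_stick: glue stick standing on the desk, 26 mm thick, 90 high; leave it standing. Origin under its centre
- mug: patterned mug with handle, 97 x 106 x 98 mm, on the desk to the right of the tray; leave it

How it is judged:
By the outcome, as a careful person would: the job done as asked, in the order asked, and still so for the second after the job is handed in, while the arm keeps its last pose, push and grip.
It also fails if it takes over 38 s, if anything falls off the work surface, if the arm or the gripper's body presses on something with over 40 N, if the wrist force passes 120 N, or if a joint passes its speed limit or range.

ROBOT

A 7-joint arm with a two-finger parallel gripper is mounted at the origin on a cart in front of the work surface, level with it; the furniture and walls round the work are solid. World frame = base frame: x ahead of the robot, y to its left, z up, the work surface at z = 0. Lengths are in m, angles in rad, forces in N, time in s.
With the tool pointing down it reaches from about 0.35 to 0.9 m from the base axis. Payload 8.1 kg.
Tool frame: the origin (TCP) lies on the front face of the gripper's body, between the roots of the fingers; the fingertips stand 66 mm ahead of it and the grasp point (between the pads) lies 47 mm ahead of it (arm.finger_overhang is the distance from the TCP to the fingertips, in m); z points along the fingers, y is the line along which they close (so a half turn about z gives the same grasp; the last joint's range is limited). The gripper opens to 92 mm and grips with 3 to 60 N. Pads are 19 mm wide; open, the fingers measure 130 mm over their backs; the gripper's body (75 mm by 190 mm) begins 47 mm behind the grasp point.
Start: joints at [1.155, 0.434, 0.025, 1.573, -0.012, 1.134, -0.075], TCP at [0.192, -0.595, 0.292] pointing down, gripper open.
Joint ranges: [-2.62, 2.62], [-0.44, 2.09], [-1.27, 1.32], [0.08, 2.57], [-1.32, 4.46], [0.12, 2], [-2.74, 2.74]. Speed limits (rad/s): [2.22, 2.22, 3.01, 3.01, 3.14, 3.14, 3.14].

INTERFACE

Orientations are given as a rotation vector (axis times angle).
In Python, from cell import readout, cams, workorder, spotter, arm gives the robot as it stands.
- The arm moves only by the tool jog_arm, called after "Emit:" as name(argument=value, ...) on one line, values as JSON. Schema: {"type":"object","properties":{"increments":{"type":"array","items":{"type":"object","properties":{"xyz":{"type":"array","items":{"type":"number"},"minItems":3,"maxItems":3},"twist":{"type":"number"},"jaw":{"type":"number"}},"additionalProperties":false,"required":["jaw"]},"minItems":1,"maxItems":10},"grip_n":{"type":"number"},"only":{"type":"string"},"quiet":{"type":"boolean"},"lines":{"type":"string"}},"required":["increments"],"additionalProperties":false}. increments is a list of rows, 1 to 10 of them, each an object with the fields xyz (a list: dx, dy, dz in shares of the most that a row can go, 1 being 50 mm), twist (a turn about the tool's z in shares of 2 pi rad (1.0 is 2 pi rad)), jaw (the opening from 0.0 (shut) to 1.0 (fully open)); a field left out counts as zero (the opening has to be given); each row shifts and turns the commanded pose from where the row before left it, along the tool's axes as they then stand; what a row does not reach is not made up. A row lasts 1/10 s, in which the tool goes at most 0.05 m and 0.15 rad, less where a joint would pass 70% of its speed; a pose out of reach is approached as far as the arm can. The fingers move at their own pace and stop on an object; grip_n is the grip in N (left out, the last holds). Time passes only in rows, so rows that do not move let the fingers close. The tool returns the time, the measured TCP pose, the force, the opening and the grip force at its end. only (a regular expression) keeps the lines of the reply that match it, lines (a string "A,B") keeps lines A to B, and quiet returns only ok. A shift or turn number past 1, either way, is cut back to 1. Input that does not fit is refused with a message, and nothing moves.
- readout.observe(): the state, without advancing time (a new reading comes with each control period).
- cams.get_image(name): name is "side" or "top" or "wrist"; returns a dict with "image" (400x640x3 uint8, blue, green, red), "fx", "fy", "cx", "cy" (pixels), "distortion" ([k1, k2, p1, p2, k3] as OpenCV has them; the pictures are not rectified), "cam_to_world" (4x4, takes a point from camera to world coordinates); the wrist camera has in their place "mount" (4x4, takes a point from camera to tool coordinates, whose origin is the TCP and whose axes are the flange's). Camera axes: x right, y down, z forward; pixel columns grow to the right and rows downward; lengths in m; the calibration is good to about 2 mm. A picture is of the moment at which its call begins: read the wrist's pose just before it. There is no depth.
- workorder.sign_off(): hands the job in; it is judged then, once.
Trained networks look in a picture, given as the dict that the camera call returned (one of the last four; its "shot" number tells which), for a name from the list of things; names that differ only in an ending like _2 or _b are one class to them, and where a whole thing is asked for, a point or a joint stands for the part that bears it (a point fixed in the world has none). Each returns a list of dicts, best first, with "score" (0 to 1); they miss things now and then, are a little off and sometimes report something else, mostly with a low value. They report only what shows in the picture. A call takes as long as a camera call.
- spotter.boxes_of(picture, name): "centre" ([x, y, z] in m, in the coordinates of the camera as it stood for that picture, good to about 4 mm: the middle of the surface that is visible of it).
The state is a dict: "clock": time; "joints": joint angles; "dq": joint speeds; "joint_efforts": joint torques, N m; "position": TCP position; "ee_rot": TCP orientation; "force": force on the tool from outside, world axes, zero at the start; "ft_torque": the same for the moment, N m; "width": opening from 0.0 (shut) to 1.0 (fully open); "gripper_force": force on a finger pad.
Only numpy, scipy, OpenCV 4.12 (cv2) and the standard library are available. Lean on these libraries where they do the work, as an engineer would, in place of code of your own. Each camera call takes 0.05 s, during which the arm holds its last target. There are 200 camera calls.

## Working session

There is one attempt and no reset: what is moved stays moved. The work goes in short steps, Python scripts to look and compute and a tool call to move; the robot and the scene stay as the last step left them, time stands still between calls to the robot, and variables do not carry over. Pictures are saved under pics/ and viewed, at most 14 in all, crops included, and the job is handed in when it is done.

```bash
mkdir -p pics; ls; cat > h.py <<'E'
import numpy as np,cv2
from cell import readout,cams,workorder,spotter,arm
from scipy.spatial.transform import Rotation as R
def T():
    s=readout.observe();M=np.eye(4);M[:3,:3]=R.from_rotvec(s['ee_rot']).as_matrix();M[:3,3]=s['position'];return M
def shot(n):
    t=T();p=cams.get_image(n)
    return p,(t@np.array(p['mount']) if n=='wrist' else np.array(p['cam_to_world']))
def find(p,C,name,k=2):
    return [(round(d['score'],2),np.round((C@np.r_[d['centre'],1])[:3],4)) for d in spotter.boxes_of(p,name)[:k]]
def ray(p,C,u,v):
    K=np.array([[p['fx'],0,p['cx']],[0,p['fy'],p['cy']],[0,0,1]])
    q=cv2.undistortPoints(np.array([[[u,v]]],float),K,np.array(p['distortion']))[0,0]
    return C[:3,3],C[:3,:3]@np.r_[q,1]
def onz(p,C,u,v,z):
    o,d=ray(p,C,u,v);return o+d*(z-o[2])/d[2]
def proj(p,C,X):
    K=np.array([[p['fx'],0,p['cx']],[0,p['fy'],p['cy']],[0,0,1]]);W=np.linalg.inv(C)
    return cv2.projectPoints(np.atleast_2d(X).astype(float),cv2.Rodrigues(W[:3,:3])[0],W[:3,3],K,np.array(p['distortion']))[0][:,0]
def tri(a,b):
    A=[];B=[]
    for o,d in(a,b):
        d=d/np.linalg.norm(d);P=np.eye(3)-np.outer(d,d);A.append(P);B.append(P@o)
    return np.linalg.solve(sum(A),sum(B))
E
python3 - <<'E'
from h import *
print(readout.observe())
for n in('top','side','wrist'):
    p,C=shot(n);cv2.imwrite(f'pics/{n}0.png',p['image']);print(n,np.round(C,3).tolist(),p['fx'])
    for k in('hook','tray','jig','rack_hole','rack','eraser','sharpener','glue_stick','mug'):print(k,find(p,C,k))
E
```

```text
pics
{'clock': 0.0, 'joints': array([ 1.15542158,  0.43525653,  0.0249753 ,  1.57413763, -0.01158094,
        1.13402386, -0.07514257]), 'dq': array([-0.00016719,  0.00085398,  0.00186669, -0.00088427,  0.00070255,
       -0.00093264, -0.00096917]), 'joint_efforts': array([-9.14501379e-04, -6.67841077e+01,  9.84886475e-01, -3.14459431e+01,
       -6.04979158e-02,  4.26847301e-02,  1.38578043e-04]), 'position': array([ 0.19212409, -0.59427969,  0.29140842]), 'ee_rot': array([-3.10167463e+00, -4.88886409e-01,  6.72853350e-04]), 'force': array([-0.29345797, -0.19500525, -0.0535114 ]), 'ft_torque': array([-0.01311813, -0.03490523,  0.0514057 ]), 'gripper_force': 0.0, 'width': 1.0031348131898623}
top [[-0.025, -0.985, 0.168, 0.315], [-1.0, 0.025, 0.003, -0.234], [-0.007, -0.168, -0.986, 1.32], [0.0, 0.0, 0.0, 1.0]] 435.88512260405105
hook [(0.52, array([ 0.4704, -0.2493,  0.0172]))]
tray [(0.7, array([ 0.4401, -0.2953,  0.0107]))]
jig [(0.77, array([0.6389, 0.0193, 0.0121]))]
rack_hole [(0.74, array([0.5994, 0.0394, 0.085 ]))]
rack [(0.91, array([0.5972, 0.0309, 0.0839]))]
eraser [(0.55, 
[... 418 characters left out ...]
,  0.0199])), (0.49, array([ 0.4401, -0.2987,  0.0137]))]
tray [(0.81, array([ 0.443 , -0.3058,  0.011 ]))]
jig [(0.68, array([ 0.6098, -0.0089,  0.0635]))]
rack_hole [(0.88, array([0.5924, 0.0083, 0.0817]))]
rack [(0.94, array([0.5903, 0.0042, 0.0816]))]
eraser [(0.64, array([ 0.4147, -0.3464,  0.0178]))]
sharpener [(0.42, array([ 0.4397, -0.2986,  0.014 ]))]
glue_stick []
mug [(0.75, array([ 0.3911, -0.5417,  0.074 ]))]
wrist [[0.308, -0.916, -0.257, 0.261], [-0.951, -0.297, -0.083, -0.572], [-0.001, 0.27, -0.963, 0.385], [0.0, 0.0, 0.0, 1.0]] 302.42676723790765
hook []
tray []
jig []
rack_hole []
rack []
eraser []
sharpener []
glue_stick []
mug [(0.75, array([ 0.3513, -0.5484,  0.064 ]))]
```

View pics/top0.png

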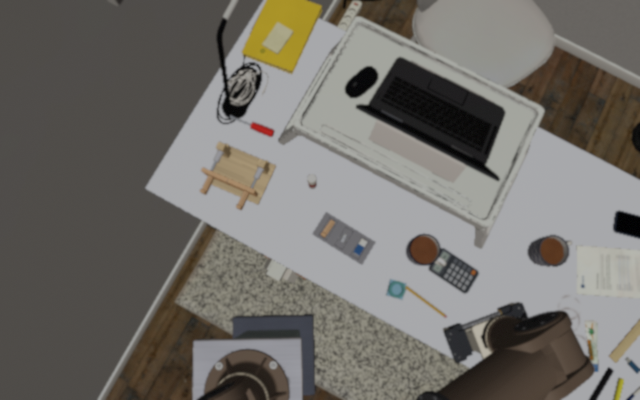

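View pics/side0.png

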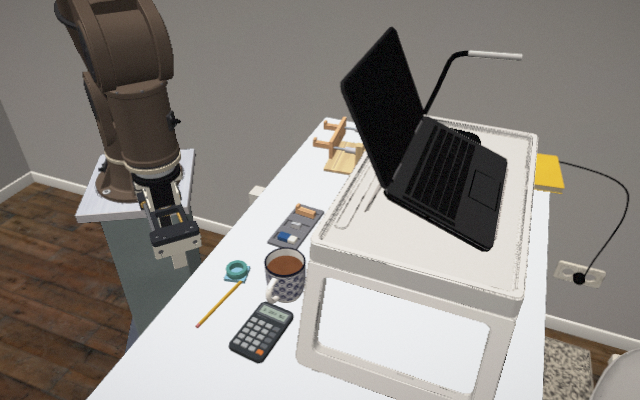

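Top view: the tray is at about (345,238). The orange hook is in its left pocket (328,228), the sharpener is in the middle and the blue eraser is on the right. The jig is at (235,180), with its fitted hooks pointing down the image. In the side view the laptop stand sits close behind the tray. I'll move the wrist camera over the tray.

Careful with the scale: shifts go in shares of 50 mm and turns go in shares of 2 pi rad. That gives: 0.035 m is 0.7, 0.03 m is 0.6.

Emit:
jog_arm(increments=[{"xyz":[0.7, -0.44, 0], "jaw":0.4}, {"xyz":[0.7, -0.44, 0], "jaw":0.4}, {"xyz":[0.7, -0.44, 0], "jaw":0.4}, {"xyz":[0.7, -0.44, 0], "jaw":0.4}, {"xyz":[0.7, -0.44, 0], "jaw":0.4}, {"xyz":[0.7, -0.44, 0], "jaw":0.4}, {"xyz":[0.7, -0.44, 0], "jaw":0.4}, {"xyz":[0.7, -0.44, 0], "jaw":0.4}, {"xyz":[0.7, -0.44, 0], "jaw":0.4}, {"xyz":[0.6, -0.44, 0], "jaw":0.4}], grip_n=40)

```text
clock: 2.5
position: [0.4542, -0.2775, 0.2925]
ee_rot: [3.103, 0.49, 0.001]
force: [0.5, -0.5, 0.0]
width: 0.399
gripper_force: 0.0
```

Emit:
jog_arm(increments=[{"twist":0.0239, "jaw":0.4}, {"twist":0.0239, "jaw":0.4}, {"twist":0.0239, "jaw":0.4}, {"twist":0.0239, "jaw":0.4}, {"twist":0.0239, "jaw":0.4}, {"twist":0.0239, "jaw":0.4}, {"jaw":0.4}, {"jaw":0.4}])

```text
clock: 3.3
position: [0.4529, -0.2791, 0.2923]
ee_rot: [3.009, -0.902, 0.0]
force: [-0.1, 1.3, -0.5]
width: 0.398
gripper_force: 0.0
```

```bash
python3 - <<'E'
from h import *
print(np.round(T(),3).tolist(),readout.observe()['joints'])
p,C=shot('wrist');cv2.imwrite('pics/w1.png',p['image']);print(np.round(C,3).tolist())
for k in('hook','tray','eraser','sharpener','glue_stick','rack_hole'):print(k,find(p,C,k))
E
```

```text
[[0.835, -0.55, 0.0, 0.453], [-0.55, -0.835, -0.0, -0.279], [0.0, 0.0, -1.0, 0.292], [0.0, 0.0, 0.0, 1.0]] [ 0.43607298  0.28429955  0.01991012  1.80039606 -0.00628633  1.05686209
 -1.6950687 ]
[[-0.55, -0.804, -0.226, 0.513], [-0.835, 0.529, 0.149, -0.319], [-0.0, 0.271, -0.963, 0.385], [0.0, 0.0, 0.0, 1.0]]
hook [(0.6, array([ 0.4661, -0.2439,  0.0194])), (0.42, array([ 0.4127, -0.3422,  0.0153]))]
tray [(0.65, array([ 0.444 , -0.2893,  0.0074]))]
eraser [(0.83, array([ 0.4135, -0.3407,  0.0177]))]
sharpener [(0.62, array([ 0.4422, -0.2959,  0.0133]))]
glue_stick [(0.58, array([ 0.6028, -0.2092,  0.0788]))]
rack_hole [(0.93, array([ 0.5846, -0.0235,  0.0853]))]
```

View pics/w1.png

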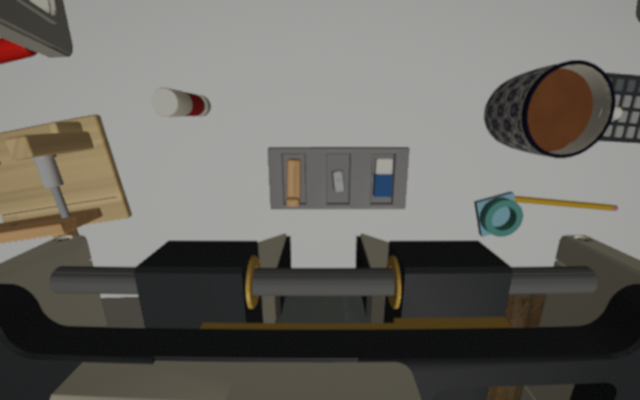

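The wrist view shows the tray at (340,178). The hook is upright in the left pocket around (293,182), with what looks like the lip at its lower end (293,200). I'll zoom in and segment it.

```bash
cat > seg.py <<'E'
from h import *
def hookmask(p,box):
    x0,y0,x1,y1=box;im=p['image'][y0:y1,x0:x1]
    b=im[...,0].astype(int);r=im[...,2].astype(int)
    m=((r-b)>50).astype(np.uint8)
    n,l,st,_=cv2.connectedComponentsWithStats(m);i=1+np.argmax(st[1:,4])
    return (l==i),st[i]
E
python3 - <<'E'
from seg import *
p,C=shot('wrist')
m,st=hookmask(p,(270,145,315,212));print(st)
ys,xs=np.nonzero(m);rect=cv2.minAreaRect(np.c_[xs+270,ys+145].astype(np.float32));bp=cv2.boxPoints(rect);print(rect)
for z in(0.021,):print([onz(p,C,u,v,z)[:2].round(4).tolist() for u,v in bp])
a=cv2.resize(p['image'][140:220,260:420],None,fx=4.5,fy=4.5,interpolation=cv2.INTER_CUBIC);
q,D=shot('side')
c=cv2.resize(q['image'][195:260,255:335],(720,585),interpolation=cv2.INTER_CUBIC)[:240+300]
b=cv2.resize(q['image'][200:220,285:325],(400,200),interpolation=cv2.INTER_CUBIC)
out=np.zeros((580,720,3),np.uint8);out[:360]=a;out[370:570,:400]=b
cv2.imwrite('pics/z1.png',out)
E
```

```text
[ 16  15  14  46 575]
((292.95843505859375, 182.49887084960938), (12.828384399414062, 45.260318756103516), 1.5911403894424438)
[[0.4513, -0.2226], [0.4966, -0.2568], [0.4877, -0.2694], [0.442, -0.2358]]
```

View pics/z1.png

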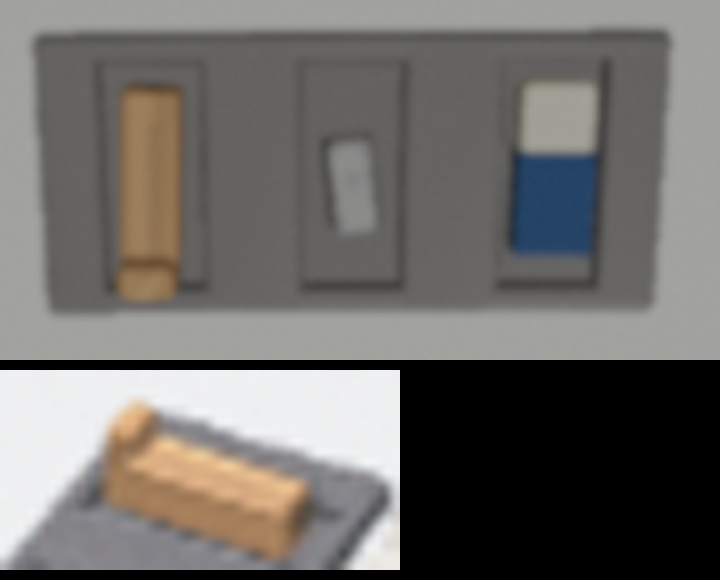

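The lip is at the near end, so the foot points along tool +x. I'll move above it, descend part way, and check the height by triangulating the foot corners.

In the tool's units: 0.04 m is 0.8, -0.036 m is -0.72, 0.04 rad / 6.2832 = 0.0064.

```bash
python3 - <<'E'
from h import *
p,C=shot('wrist');q,D=shot('side')
for a,b in(((300.4,159.6),(313,214.2)),((286.7,159.6),(316,211.2))):print(tri(ray(p,C,*a),ray(q,D,*b)).round(4))
E
```

```text
[ 0.4895 -0.2703  0.0204]
[ 0.4991 -0.2564  0.0187]
```

Emit:
jog_arm(increments=[{"xyz":[-0.1, -0.72, 0], "twist":0.0064, "jaw":0.4}, {"xyz":[0, 0, 0.8], "jaw":0.4}, {"xyz":[0, 0, 0.8], "jaw":0.4}, {"xyz":[0, 0, 0.8], "jaw":0.4}, {"jaw":0.4}, {"jaw":0.4}])

```text
clock: 4.45
position: [0.4687, -0.2465, 0.1726]
ee_rot: [-2.988, 0.969, 0.002]
force: [0.7, -0.0, 0.8]
width: 0.401
gripper_force: 0.0
```

```bash
python3 - <<'E'
from h import *
print(np.round(T(),4).tolist())
p,C=shot('wrist');cv2.imwrite('pics/w2.png',p['image'])
print(find(p,C,'hook'),find(p,C,'rack_hole'),find(p,C,'sharpener'))
E
```

```text
[[0.8097, -0.5869, -0.0011, 0.4687], [-0.5869, -0.8097, 0.0004, -0.2465], [-0.0011, 0.0003, -1.0, 0.1726], [0.0, 0.0, 0.0, 1.0]]
[(0.61, array([ 0.4694, -0.2421,  0.0195]))] [] [(0.85, array([ 0.4451, -0.2965,  0.0094]))]
```

View pics/w2.png

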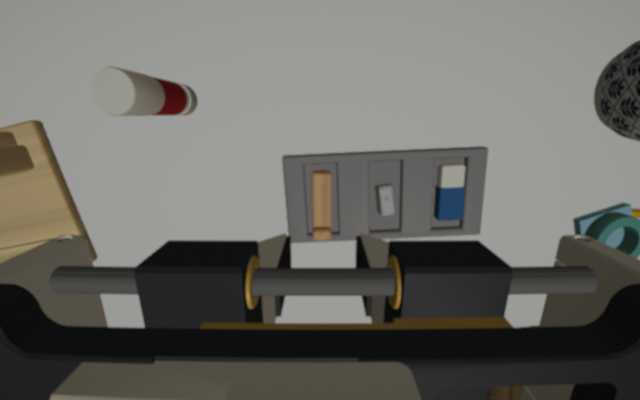

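The hook at (321,205) is in line with the jaws and its top is at about z 0.02 in both measurements, so I'll descend and grip.

In the tool's units: 0.04 m is 0.8, 0.02 m is 0.4.

Emit:
jog_arm(increments=[{"xyz":[0.02, 0, 0.8], "jaw":0.4}, {"xyz":[0, 0, 0.7], "jaw":0.4}, {"xyz":[0, 0, 0.4], "jaw":0.4}, {"jaw":0.4}, {"jaw":0.15}, {"jaw":0.05}, {"jaw":0.05}, {"jaw":0.05}, {"jaw":0.05}], grip_n=40)

```text
clock: 5.55
position: [0.4701, -0.2473, 0.0782]
ee_rot: [2.988, -0.969, 0.003]
force: [-0.5, 0.4, 6.5]
width: 0.169
gripper_force: 40.0
```

Gripped: the opening is 15.5 mm, which matches the bar width. I'll lift and go to a viewing spot in front of the rack.

In the tool's units: -0.045 m is -0.9, -0.04 m is -0.8.

Emit:
jog_arm(increments=[{"xyz":[0, 0, -0.8], "jaw":0.05}, {"xyz":[0, 0, -0.9], "jaw":0.05}, {"xyz":[0, 0, -0.9], "jaw":0.05}, {"xyz":[0, 0, -0.8], "jaw":0.05}])

```text
clock: 5.95
position: [0.4694, -0.2471, 0.2499]
ee_rot: [2.988, -0.969, 0.002]
force: [1.0, -0.7, 0.5]
width: 0.166
gripper_force: 40.0
```

Emit:
jog_arm(increments=[{"xyz":[-0.46, -0.72, 0], "jaw":0.05}, {"xyz":[-0.46, -0.72, 0], "jaw":0.05}, {"xyz":[-0.46, -0.72, 0], "jaw":0.05}, {"xyz":[-0.46, -0.72, 0], "jaw":0.05}, {"xyz":[-0.46, -0.72, 0], "jaw":0.05}, {"xyz":[-0.46, -0.72, 0], "jaw":0.05}, {"xyz":[-0.46, -0.72, 0], "jaw":0.05}, {"xyz":[-0.42, -0.66, 0], "jaw":0.05}, {"jaw":0.05}, {"jaw":0.05}])

```text
clock: 6.95
position: [0.4892, 0.0912, 0.2473]
ee_rot: [2.989, -0.966, 0.0]
force: [0.3, -0.8, -0.7]
width: 0.169
gripper_force: 40.0
```

```bash
python3 - <<'E'
from h import *
print(np.round(T(),4).tolist(),readout.observe()['gripper_force'])
p,C=shot('wrist');cv2.imwrite('pics/w3.png',p['image'])
for k in('hook','jig','rack_hole'):print(find(p,C,k,4))
q,D=shot('side');cv2.imwrite('pics/s3.png',q['image']);
for k in('hook','jig','rack_hole'):print(find(q,D,k,4))
E
```

```text
[[0.811, -0.5851, 0.0, 0.4892], [-0.5851, -0.811, -0.0001, 0.0912], [0.0001, 0.0001, -1.0, 0.2473], [0.0, 0.0, 0.0, 1.0]] 39.99976336956024
[(0.62, array([0.4951, 0.0909, 0.1899]))]
[(0.64, array([0.608 , 0.0411, 0.0791]))]
[(0.89, array([0.5975, 0.037 , 0.0936])), (0.16, array([ 0.4613, -0.2337,  0.0056]))]
[(0.46, array([0.4991, 0.0766, 0.1874]))]
[(0.8, array([ 0.6121, -0.0046,  0.0618]))]
[(0.91, array([0.5934, 0.0069, 0.081 ]))]
```

View pics/w3.png

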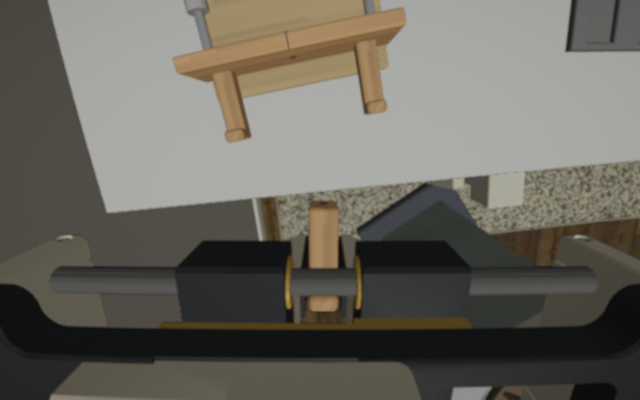

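The wrist view shows the rack from (177,62) to (405,15), with the hole as a dark dot at about (293,57). The fitted hooks end at (236,137) and (376,108), and the held hook's foot is at (323,205). I'll take a second view about 60 mm aside for triangulation and zoom in.

In the tool's units: 0.03 m is 0.6, -0.02 m is -0.4, 0.1 rad / 6.2832 = 0.0159.

```bash
cp pics/w3.png a.png; python3 - <<'E'
from h import *
p,C=shot('wrist');import pickle;pickle.dump((p,C),open('v3.pkl','wb'))
E
```

Emit:
jog_arm(increments=[{"xyz":[-0.4, 0.4, 0], "jaw":0.05}, {"xyz":[-0.4, 0.6, 0], "jaw":0.05}, {"twist":0.0159, "jaw":0.05}, {"jaw":0.05}, {"jaw":0.05}])

```text
clock: 7.9
position: [0.4283, 0.0736, 0.2475]
ee_rot: [-2.937, 1.114, -0.001]
force: [0.1, 1.2, -0.4]
width: 0.168
gripper_force: 40.0
```

```bash
python3 - <<'E'
from h import *
import pickle
p,C=shot('wrist');pickle.dump((p,C),open('v4.pkl','wb'))
print(np.round(T(),4).tolist())
a=pickle.load(open('v3.pkl','rb'))
out=np.zeros((600,800,3),np.uint8)
c=cv2.resize(a[0]['image'][0:100,170:410],None,fx=3,fy=3,interpolation=cv2.INTER_CUBIC);out[:300,:720]=c
x=int(proj(p,C,[0.59,0.025,0.09])[0][0]);y=int(proj(p,C,[0.59,0.025,0.09])[0][1]);x0=max(0,x-120);y0=max(0,y-50);print(x0,y0)
c=cv2.resize(p['image'][y0:y0+100,x0:x0+240],None,fx=3,fy=3,interpolation=cv2.INTER_CUBIC);out[300:300+c.shape[0],:c.shape[1]]=c
cv2.imwrite('pics/z4.png',out)
E
```

```text
[[0.7486, -0.663, 0.0009, 0.4284], [-0.663, -0.7486, 0.0003, 0.0737], [0.0005, -0.0008, -1.0, 0.2474], [0.0, 0.0, 0.0, 1.0]]
107 0
```

View pics/z4.png

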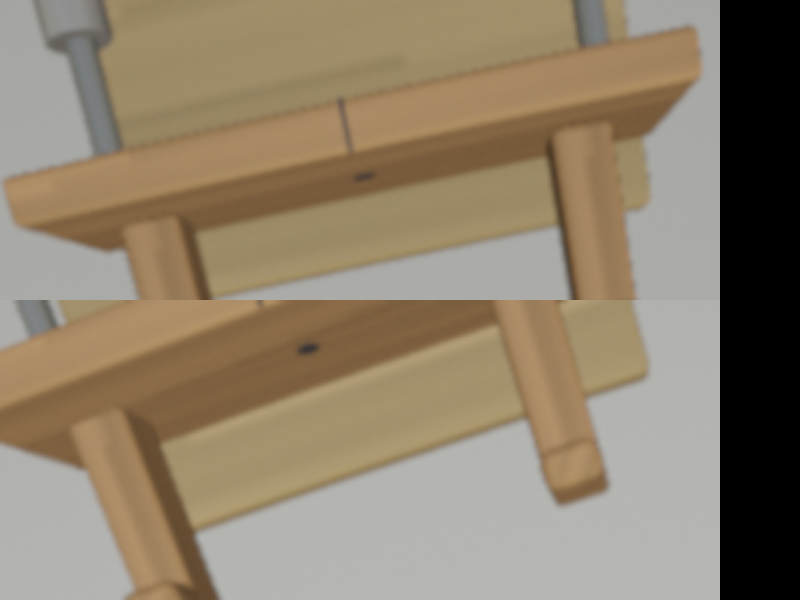

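```bash
python3 - <<'E'
from h import *
import pickle
a=pickle.load(open('v3.pkl','rb'));b=pickle.load(open('v4.pkl','rb'))
print('hole tri',tri(ray(*a,291.3,58.7),ray(*b,209.7,16.0)).round(4),onz(*a,291.3,58.7,.075).round(4),onz(*b,209.7,16,.075).round(4))
L=onz(*a,176,76,.105);Rr=onz(*a,403.3,24,.105);M=onz(*a,287.3,50.7,.105);d=Rr-L
print(L.round(4),Rr.round(4),M.round(4),np.linalg.norm(d),'yaw of +x',np.degrees(np.arctan2(d[1],d[0])+np.pi/2))
# base front edge z=.012 in v3: crop(215,297),(645,206)?  v4 (195,228)(648,75)
P=onz(*b,107+195/3,228/3,.012);Q=onz(*b,107+648/3,75/3,.012);e=Q-P
print(P.round(4),Q.round(4),np.linalg.norm(e),np.degrees(np.arctan2(e[1],e[0])+np.pi/2))
M=T();print('tool yaw',np.degrees(np.arctan2(M[1,0],M[0,0])))
E
```

```text
hole tri [0.6007 0.0405 0.0752] [0.6007 0.0404 0.075 ] [0.6007 0.0405 0.075 ]
[0.6357 0.1163 0.105 ] [ 0.5668 -0.0362  0.105 ] [0.6006 0.0403 0.105 ] 0.1673278523880445 yaw of +x -24.317674892687723
[0.6169 0.1132 0.012 ] [ 0.5489 -0.033   0.012 ] 0.1611919893608629 -24.957982903533715
tool yaw -41.52983459278741
```

The two views agree on the hole: (0.6007, 0.0405, 0.075), with the pressing yaw about -24.5°. Next I'll measure how the hook sits in the grip.

In the tool's units: -0.15 rad / 6.2832 = -0.0239.

```bash
python3 - <<'E'
from seg import *
import pickle
out=[]
for f in('v3.pkl','v4.pkl'):
    p,C=pickle.load(open(f,'rb'));mount=np.array(p['mount'])
    im=p['image'][190:320,270:380];out.append(cv2.resize(im,None,fx=3.5,fy=3.5,interpolation=cv2.INTER_CUBIC))
    for u,v in((310,204),(336,204),(323,204)):print(onz(p,mount,u,v,0.0572).round(4))
cv2.imwrite('pics/z5.png',np.hstack(out))
E
```

```text
[ 0.0296 -0.0066  0.0572]
[0.0296 0.0068 0.0572]
[0.0296 0.0001 0.0572]
[ 0.0296 -0.0065  0.0572]
[0.0296 0.0069 0.0572]
[0.0296 0.0002 0.0572]
```

Emit:
jog_arm(increments=[{"twist":-0.0239, "jaw":0.05}, {"twist":-0.0239, "jaw":0.05}, {"jaw":0.05}, {"jaw":0.05}])

```text
clock: 8.35
position: [0.4281, 0.0736, 0.2471]
ee_rot: [-3.069, 0.672, 0.0]
force: [1.0, 0.1, 0.4]
width: 0.165
gripper_force: 40.0
```

View pics/z5.png

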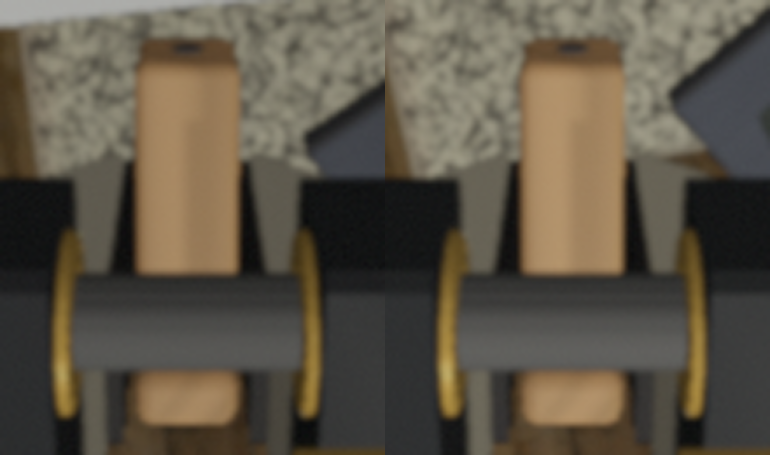

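The hook sits straight in the jaws with its foot face to the front. The foot's top edge is at about row 208.6 and its own hole at about (323.4,203.4). I'll work out the goal pose from that.

```bash
python3 - <<'E'
from h import *
import pickle
p,C=pickle.load(open('v3.pkl','rb'));m=np.array(p['mount'])
for u,v in((308.6,208.6),(338,208.6)):
    for z in(.0552,.0572,.0592):print(onz(p,m,u,v,z).round(4))
print('foot hole',[onz(p,m,323.4,203.4,z).round(4).tolist() for z in(.0642,.0662,.0682)])
M=T();print(np.degrees(np.arctan2(M[1,0],M[0,0])))
f=np.array([.0275,.0003,.0662]);hole=np.array([.6007,.0405,.0752])
n=M[:3,0]
for back in(.02,0):print(back,(M[:3,:3].T@(hole-back*n-(M@np.r_[f,1])[:3])).round(4))
E
```

```text
[ 0.0277 -0.0072  0.0552]
[ 0.0271 -0.0073  0.0572]
[ 0.0265 -0.0074  0.0592]
[0.0277 0.0078 0.0552]
[0.0271 0.0079 0.0572]
[0.0265 0.008  0.0592]
foot hole [[0.0279, 0.0003, 0.0642], [0.0273, 0.0003, 0.0662], [0.0268, 0.0004, 0.0682]]
-24.689423926244416
0.02 [ 0.1232 -0.0424  0.1057]
0 [ 0.1432 -0.0424  0.1057]
```

In the tool's units: -0.0424 m is -0.848, 0.0357 m is 0.714.

Emit:
jog_arm(increments=[{"xyz":[0, -0.848, 0], "jaw":0.05}, {"xyz":[0, 0, 0.7], "jaw":0.05}, {"xyz":[0, 0, 0.7], "jaw":0.05}, {"xyz":[0, 0, 0.714], "jaw":0.05}, {"jaw":0.05}, {"jaw":0.05}])

```text
clock: 8.95
position: [0.4453, 0.1121, 0.1418]
ee_rot: [3.069, -0.669, -0.002]
force: [0.1, -0.1, 0.6]
width: 0.167
gripper_force: 40.0
```

Emit:
jog_arm(increments=[{"xyz":[0.6, 0, 0], "jaw":0.05}, {"xyz":[0.8, 0, 0], "jaw":0.05}, {"xyz":[0.6, 0, 0], "jaw":0.05}, {"xyz":[0.46, 0, 0], "jaw":0.05}, {"jaw":0.05}, {"jaw":0.05}, {"jaw":0.05}])

```text
clock: 9.65
position: [0.5567, 0.0618, 0.1426]
ee_rot: [-3.07, 0.665, -0.001]
force: [-0.7, 0.3, 0.0]
width: 0.173
gripper_force: 40.0
```

```bash
python3 - <<'E'
from h import *
import pickle
M=T();print(M.round(4).tolist(),readout.observe()['force'])
f=np.array([.0273,.0003,.0662]);hole=np.array([.6007,.0405,.0752])
print('to go',(M[:3,:3].T@(hole-(M@np.r_[f,1])[:3])).round(4))
p,C=shot('wrist');pickle.dump((p,C),open('v6.pkl','wb'));print(find(p,C,'rack_hole'),find(p,C,'hook'))
q,D=shot('side');r=proj(q,D,hole)[0].astype(int);u=proj(p,C,hole)[0].astype(int);print(r,u)
a=cv2.resize(p['image'][80:280,180:460],None,fx=2,fy=2,interpolation=cv2.INTER_CUBIC)
b=cv2.resize(q['image'][r[1]-20:r[1]+20,r[0]-30:r[0]+30],None,fx=4.5,fy=4.5,interpolation=cv2.INTER_CUBIC)
out=np.zeros((600,560,3),np.uint8);out[:400]=a;out[405:585,:270]=b;cv2.imwrite('pics/z6.png',out)
E
```

```text
[[0.9102, -0.4141, 0.0007, 0.5567], [-0.4141, -0.9102, 0.0005, 0.0618], [0.0005, -0.0007, -1.0, 0.1426], [0.0, 0.0, 0.0, 1.0]] [-0.67478822  0.29744993  0.02962975]
to go [0.0215 0.0009 0.0013]
[(0.73, array([0.6032, 0.0349, 0.1047]))] [(0.82, array([0.5646, 0.062 , 0.087 ]))]
[334 136] [325 163]
```

View pics/z6.png

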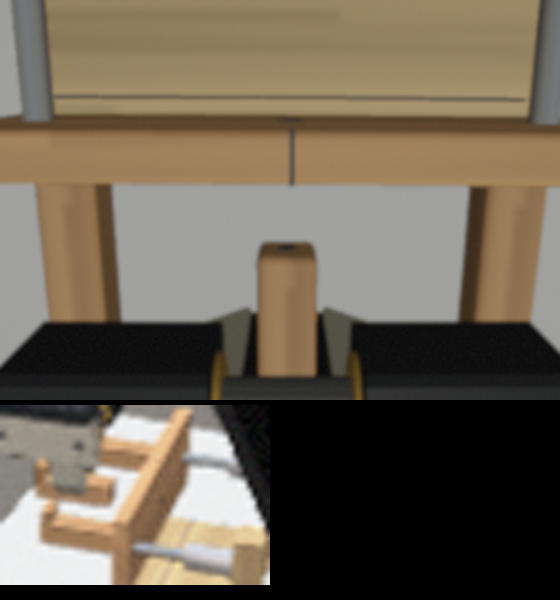

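```bash
python3 - <<'E'
from h import *
import pickle
p,C=pickle.load(open('v6.pkl','rb'));m=np.array(p['mount'])
print('mark',onz(p,m,326,172.5,.0376).round(4),'foot',onz(p,m,323.5,203.5,.0674).round(4),onz(p,m,323.7,206,.058).round(4))
a=onz(p,m,180,170.0,.0376);b=onz(p,m,460,172.5,.0376);print(a,b,np.degrees(np.arctan2(b[0]-a[0],b[1]-a[1])))
print(onz(p,m,180+52/2,80+96.5/2,.1306)-onz(p,m,180+525/2,80+100/2,.1306))
print('line',onz(p,m,326,80+49,.1306))
E
```

```text
mark [0.0494 0.0013 0.0376] foot [0.0269 0.0003 0.0674] [0.0283 0.0004 0.058 ]
[ 0.05057584 -0.06259879  0.0376    ] [0.04954527 0.06005111 0.0376    ] -0.4814200472843176
[ 0.00111482 -0.17093613  0.        ]
line [0.06472196 0.00212237 0.1306    ]
```

The middle mark at (326,172) is about 1 mm to the right of the hook's line, and the rack is square to within 0.5°. I'll make that small correction and advance to just before contact.

In the tool's units: 0.006 m is 0.12, 0.0008 m is 0.016, 0.006 rad / 6.2832 = 0.001.

Emit:
jog_arm(increments=[{"xyz":[0.12, 0.016, 0.024], "twist":0.001, "jaw":0.05}, {"xyz":[0.12, 0, 0], "jaw":0.05}, {"xyz":[0.1, 0, 0], "jaw":0.05}, {"jaw":0.05}, {"jaw":0.05}])

```text
clock: 10.35
position: [0.5724, 0.0532, 0.1401]
ee_rot: [3.068, -0.676, -0.0]
force: [-0.2, -0.4, -0.3]
width: 0.165
gripper_force: 40.0
```

```bash
python3 - <<'E'
from h import *
M=T();print(readout.observe()['force'])
f=np.array([.0273,.0003,.0662]);hole=np.array([.6007,.0405,.0752])
print('to go',(M[:3,:3].T@(hole-(M@np.r_[f,1])[:3])).round(4))
E
```

```text
[-0.23016686 -0.43463064 -0.30216203]
to go [ 0.0037 -0.0007 -0.0013]
```

```bash
cat > av.py <<'E'
from h import *
P=[];F=[];Y=[]
f=np.array([.0273,.0003,.0662]);hole=np.array([.6007,.0405,.0752]);n=np.array([.9107,-.4131,0])
for i in range(6):
    M=T();P.append(M[:3,:3].T@(hole-(M@np.r_[f,1])[:3]));F.append(readout.observe()['force']);Y.append(np.degrees(np.arctan2(M[1,0],M[0,0])))
    p,C=shot('wrist')
F=np.array(F);print('to go',np.mean(P,0).round(4),np.std(P,0).round(4),'push',(-F@n).round(1),'F',F.mean(0).round(2),'yaw',np.mean(Y).round(2),readout.observe()['clock'])
m=np.array(p['mount']);cv2.imwrite('last.png',p['image'])
E
python3 av.py; python3 - <<'E'
import cv2;i=cv2.imread('last.png');cv2.imwrite('pics/z7.png',cv2.resize(i[80:280,180:460],None,fx=2.8,fy=2.8,interpolation=cv2.INTER_CUBIC))
E
```

```text
to go [ 0.004  -0.0006 -0.0012] [0.0001 0.0001 0.0001] push [ 0.   1.  -0.7 -0.2  0.3 -0. ] F [-0.15 -0.15 -0.05] yaw -24.82 10.65
```

View pics/z7.png

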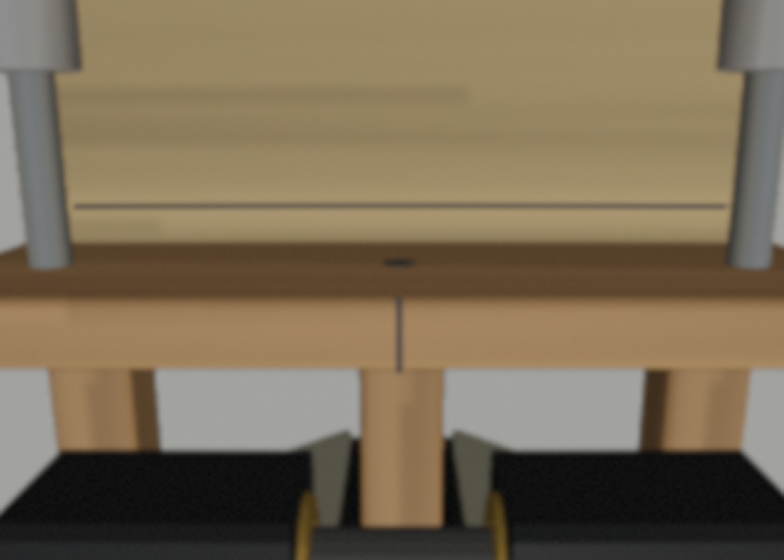

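The hook (column 402) is in line with the middle mark (column 399) to about 0.6 mm. The foot is about 4 mm from the face and 1.2 mm low. I'll trim, then press in small steps.

In the tool's units: -0.0012 m is -0.024, -0.0005 m is -0.01, -0.003 rad / 6.2832 = -0.0005.

Emit:
jog_arm(increments=[{"xyz":[0, -0.01, -0.024], "twist":-0.0005, "jaw":0.05}, {"jaw":0.05}, {"jaw":0.05}])

```text
clock: 10.95
position: [0.5725, 0.0538, 0.1416]
ee_rot: [-3.069, 0.671, -0.0]
force: [0.1, -0.3, -0.3]
width: 0.166
gripper_force: 40.0
```

```bash
python3 av.py
```

```text
to go [ 0.0038 -0.      0.0001] [0. 0. 0.] push [-0.2 -1.  -0.6  0.3 -0.3 -0.5] F [ 0.29 -0.24 -0.45] yaw -24.65 11.25
```

Emit:
jog_arm(increments=[{"xyz":[0.04, 0, 0], "jaw":0.05}, {"xyz":[0.04, 0, 0], "jaw":0.05}, {"xyz":[0.04, 0, 0], "jaw":0.05}, {"xyz":[0.04, 0, 0], "jaw":0.05}, {"jaw":0.05}, {"jaw":0.05}])

```text
clock: 11.85
position: [0.5796, 0.0505, 0.1414]
ee_rot: [3.069, -0.671, -0.001]
force: [-1.5, 1.1, -0.2]
width: 0.168
gripper_force: 40.0
```

```bash
python3 av.py
```

```text
to go [-0.004  -0.      0.0001] [0. 0. 0.] push [1.8 2.1 1.4 1.5 1.5 2.1] F [-1.57  0.76  0.4 ] yaw -24.65 12.15
```

Contact: 1.75 N at about 4 mm of travel, which fits the springs. I'll press on.

In the tool's units: 0.002 m is 0.04.

Emit:
jog_arm(increments=[{"xyz":[0.04, 0, 0], "jaw":0.05}, {"xyz":[0.04, 0, 0], "jaw":0.05}, {"xyz":[0.04, 0, 0], "jaw":0.05}, {"xyz":[0.04, 0, 0], "jaw":0.05}, {"xyz":[0.04, 0, 0], "jaw":0.05}, {"jaw":0.05}, {"jaw":0.05}, {"jaw":0.05}])

```text
clock: 12.95
position: [0.5882, 0.0465, 0.1414]
ee_rot: [3.069, -0.67, -0.003]
force: [-6.2, 2.5, 2.9]
width: 0.169
gripper_force: 40.0
```

```bash
python3 av.py
python3 - <<'E'
import cv2;i=cv2.imread('last.png');cv2.imwrite('pics/z8.png',cv2.resize(i[80:280,180:460],None,fx=2.8,fy=2.8,interpolation=cv2.INTER_CUBIC))
E
```

```text
to go [-0.0133 -0.     -0.    ] [0. 0. 0.] push [6.7 6.7 6.2 6.7 6.2 6.7] F [-6.04  2.47  3.06] yaw -24.63 13.25
```

View pics/z8.png

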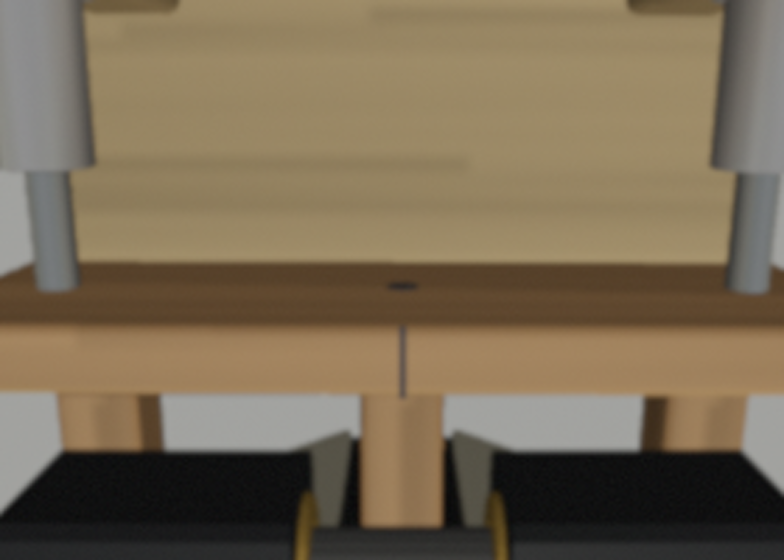

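The rack is at about 13.3 mm and 6.6 N, with mark (403) and hook (402) aligned. There is a 3 N vertical drag, which I'll relieve with a small upward trim while finishing the press.

In the tool's units: 0.001 m is 0.02, -0.0003 m is -0.006.

Emit:
jog_arm(increments=[{"xyz":[0.02, 0, -0.006], "jaw":0.05}, {"xyz":[0.02, 0, -0.006], "jaw":0.05}, {"xyz":[0.02, 0, 0], "jaw":0.05}, {"jaw":0.05}, {"jaw":0.05}, {"jaw":0.05}])

```text
clock: 13.85
position: [0.5903, 0.0456, 0.1415]
ee_rot: [3.069, -0.67, -0.005]
force: [-6.7, 3.8, 0.7]
width: 0.169
gripper_force: 40.0
```

```bash
python3 av.py
```

```text
to go [-0.0156 -0.0001  0.0001] [0. 0. 0.] push [7.6 7.4 8.4 6.7 8.4 7.3] F [-6.69  3.76  0.71] yaw -24.62 14.15
```

In the tool's units: 0.0005 m is 0.01.

Emit:
jog_arm(increments=[{"xyz":[0.01, 0, 0], "jaw":0.05}, {"jaw":0.05}, {"jaw":0.05}, {"jaw":0.05}])

```text
clock: 14.55
position: [0.5907, 0.0454, 0.1415]
ee_rot: [3.069, -0.67, -0.005]
force: [-7.2, 3.6, 1.4]
width: 0.171
gripper_force: 40.0
```

```bash
python3 av.py; python3 - <<'E'
from h import *
p,C=shot('wrist');m=np.array(p['mount']);im=p['image'];print('edge 221 ->',onz(p,m,324,221,.0364))
for k in('glue_stick','eraser','sharpener','mug'):
    q,D=shot('top');print(k,find(q,D,k,1))
q,D=shot('side');h=proj(q,D,[.6153,.0339,.075])[0].astype(int)
a=cv2.resize(im[80:280,180:460],None,fx=2.6,fy=2,interpolation=cv2.INTER_CUBIC)
b=cv2.resize(q['image'][h[1]-22:h[1]+28,h[0]-45:h[0]+55],None,fx=4,fy=4,interpolation=cv2.INTER_CUBIC)
o=np.zeros((600,728,3),np.uint8);o[:400]=a;o[400:,:400]=b;cv2.imwrite('pics/z9.png',o)
E
```

```text
to go [-0.016  -0.0001  0.0001] [0. 0. 0.] push [8.  7.5 7.3 7.7 7.4 7.6] F [-6.87  3.25  0.94] yaw -24.62 14.85
edge 221 -> [0.02752299 0.00047474 0.0364    ]
glue_stick [(0.4, array([ 0.6035, -0.2059,  0.0861]))]
eraser [(0.55, array([ 0.409 , -0.3398,  0.0167]))]
sharpener []
mug [(0.85, array([ 0.3936, -0.5183,  0.077 ]))]
```

View pics/z9.png

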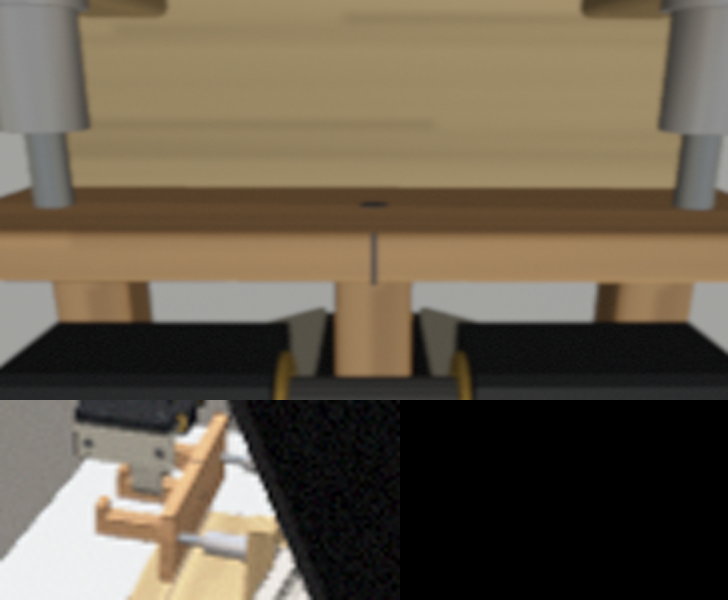

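The hook is centred on the mark (373 against 373), the foot is flush, and the rack is back about 15–16 mm at a steady 7.6 N. The eraser, glue stick and mug have not moved; the network did not report the sharpener in this view. I'm handing in.

```bash
python3 -c "
from cell import workorder;print(workorder.sign_off())"
```

```text
the job is handed in; nothing more can be done
None
```

I handed the job in with the arm still gripping the hook, lip up, and its foot pressed squarely over the middle screw hole at about 7.6 N; the rack is back about 16 mm of its 32 mm, though I did not recheck the sharpener at the end.

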